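# Free an offcut from behind the dust hood's keyhole-hung grille

### The job

An offcut of wood has been sucked into the bench dust hood. Without forcing it, lift the grille up its slope and off its two screws, lay it down flat, handle up, in the middle of the rubber mat, then take the offcut out of the hood and put it in the plywood bin. Do not drop the grille, and leave the nailer, the glue bottle and the strip of moulding where they are.

Things in the scene. Friction and masses are not known exactly. Their poses are not given: they have to be found in the camera images.
- hood: Grey sheet-steel dust hood, fixed on the bench, 266 (its y) x 229 x 193 mm high, white pipe out of its back. Origin: centre of its underside; z up, x away from its front. Its flat face slopes up and back 35 degrees from level, from 55 mm high at the front edge to 193 mm. In it, behind the grille, is a recess square to the face, 176 mm wide x 125 mm along the slope x 45 mm deep.
- screw_l (a point): Left of the two screws fixed in the hood's face (the other is 140 mm off along the hood's -y). Point: on the screw's axis, in the plane of the face. Shank 8 mm thick; head 16 mm across, its underside 6 mm and its top 11 mm off the face, so the 4 mm grille has 2 mm of play under it. Axes as the hood's.
- grille: Loose bare-metal grille of 0.35 to 0.65 kg, a barred sheet 200 x 200 x 4 mm, hung on the hood's sloping face by keyholes. Origin: centre of its underside, which lies on the face. Axes: x up the slope, y across, z out of the face (leaning 35 degrees from vertical towards the hood's front while it hangs).
- handle (a point): Middle of the grille's black pull handle, 33 mm above the grille's origin along its z. A straight bar along the grille's y, 12 mm thick (along x) and 14 mm deep (along z), 98 mm clear between its two posts, with 22 mm clear beneath it. Axes as the grille's.
- keyhole_l (a point): Centre of the round hole of the left of the two keyholes (the other is 140 mm off along the grille's -y), on the underside. Hole 22 mm across; an 11 mm slot runs from it up the sheet. Hanging, each screw is at its slot's upper end: slide the grille 20 mm up the slope (3 mm play; it stops at about 27) to bring the holes over the heads, then it comes off along its z. Axes as the grille's.
- offcut: Loose pale wooden offcut, 80 (its x) x 38 (y) x 30 mm (z), about 0.06 kg. Origin: its centre. It lies flat on the floor of the hood's recess, behind the grille, its length up the slope, its lower end against the recess's lower wall, its z out of the face, its top 15 mm below the face; up to 30 mm to either side of the middle of the recess.
- mat: Black rubber mat, fixed flat on the bench, 270 x 270 mm, 4 mm thick. Origin: centre of its underside (on the bench), z up.
- bin: Open plywood offcut bin, fixed on the bench, 200 (its x) x 240 (its y) x 90 mm high outside, walls and floor 9 mm. Origin: centre of its underside, z up. Bin and mat stand one to the left and one to the right of the hood, either way round.
- nailer: Bystander: orange and black brad nailer lying on its side beyond the bin or mat, about 250 x 240 x 70 mm. Origin: under the middle of its orange body.
- glue: Bystander: standing yellow glue bottle, 68 mm thick, 197 mm high. Origin: centre of its foot.
- moulding: Bystander: strip of wooden moulding, 260 (its y) x 22 x 17 mm high, lying on the bench between the robot and the hood. Origin: centre of its underside.

How it is judged:
By the outcome, as a careful person would: the job done as asked, in the order asked, and still so for the second after the job is handed in, with the robot touching nothing.
It also fails if it takes over 64 s, if anything falls off the work surface, if the arm or the gripper's body presses on something with over 40 N, if the wrist force passes 120 N, or if a joint passes its speed limit or range.

### The arm

A 7-joint arm with a two-finger parallel gripper is mounted at the origin on the work surface. World frame = base frame: x ahead of the robot, y to its left, z up, the work surface at z = 0. Lengths are in m, angles in degrees, forces in N, time in s.
With the tool pointing down it reaches from about 0.35 to 0.775 m from the base axis. Payload 3.1 kg.
Tool frame: the origin (TCP) lies at the very end of the fingers, on their centre line; the grasp point (between the pads) lies 19 mm behind it; z points along the fingers, y is the line along which they close (so a half turn about z gives the same grasp; the last joint's range is limited). The gripper opens to 85 mm and grips with 20 to 120 N. Pads are 22 mm wide; open, the fingers measure 114 mm over their backs; the gripper's body (76 mm by 85 mm) begins 54 mm behind the grasp point. The pads swing forward as they close: fully open they stand 13 mm farther back than shut.
Start: joints at [-75.327, 17.813, 0.802, 86.603, -0.252, 75.585, -1.558], TCP at [0.161, 0.526, 0.231] pointing down, gripper open.
Joint ranges: [-154.91, 154.91], [-16.99, 109.72], [-72.82, 74.43], [7.12, 147.25], [-82.49, 262.49], [11.32, 116.49], [-174.64, 174.64]. Speed limits (degrees/s): [159.86, 159.86, 180, 180, 180, 180, 180].

### API

Orientations are given as a 3x3 rotation matrix whose columns are the frame's x, y, z axes.
In Python, from workcell import env gives the robot as it stands.
- The arm moves only by the tool shift_gripper, called after "Request:" as name(argument=value, ...) on one line, values as JSON. Schema: {"type":"object","properties":{"rows":{"type":"array","items":{"type":"array","items":{"type":"number"},"minItems":4,"maxItems":4},"minItems":1,"maxItems":20},"jaw":{"type":"number"},"squeeze":{"type":"number"},"only":{"type":"string"},"quiet":{"type":"boolean"},"lines":{"type":"string"}},"required":["rows"],"additionalProperties":false}. rows is a list of rows, 1 to 20 of them, each of 4 numbers: dx, dy, dz in a scale on which 1.0 is 0.75 m, then a turn about the tool's z in normalised numbers (1 is 180 degrees); each row is the pose to reach, as a shift and turn from the pose commanded when the call began, along the tool's axes at that moment; what a row does not reach only later rows make up. A row lasts 1/12 s, in which the tool goes at most 0.0417 m and 7.16 degrees, less where a joint would pass 70% of its speed; a pose out of reach is approached as far as the arm can. jaw is the opening from 0.0 (shut) to 1.0 (fully open), set as the call begins (left out keeps the last). The fingers move at their own pace and stop on an object; squeeze is the grip in N (left out, the last holds). Time passes only in rows, so rows that do not move let the fingers close. The tool returns the time, the measured TCP pose, the force, the opening and the grip force at its end. only (a regular expression) keeps the lines of the reply that match it, lines (a string "A,B") keeps lines A to B, and quiet returns only ok. No shift or turn number may pass 1 either way. Input that does not fit is refused with a message, and nothing moves.
- env.state(): the state, without advancing time (a new reading comes with each control period).
- env.read_camera(name): name is "scene" or "top" or "wrist"; returns a dict with "pixels" (400x640x3 uint8, red, green, blue), "intrinsics" (3x3 intrinsics, pixels), "k1" (the pictures are not rectified: a ray, as slopes to the right and down, at radius r is drawn at 1 + k1 r^2 times it, then the intrinsics apply), "extrinsics" (4x4, takes a point from world to camera coordinates); the wrist camera has in their place "hand_eye" (4x4, takes a point from camera to tool coordinates, whose origin is the TCP and whose axes are the flange's). Camera axes: x right, y down, z forward; pixel columns grow to the right and rows downward; lengths in m; the calibration is good to about 2 mm. A picture is of the moment at which its call begins: read the wrist's pose just before it. There is no depth.
- env.hand_in(): hands the job in; it is judged then, once.
The state is a dict: "time_s": time; "joints": joint angles; "joint_velocities": joint speeds; "tau": joint torques, N m; "tool_pos": TCP position; "tcp_rot": TCP orientation; "wrist_force": force on the tool from outside, world axes, zero at the start; "moment": the same for the moment, N m; "gripper_width": opening from 0.0 (shut) to 1.0 (fully open); "finger_force": force on a finger pad.
Only numpy, scipy, OpenCV 4.12 (cv2) and the standard library are available. Lean on these libraries where they do the work, as an engineer would, in place of code of your own. Each camera call takes 0.05 s, during which the arm holds its last target. There are 200 camera calls.

## Working session

There is one attempt and no reset: what is moved stays moved. The work goes in short steps, Python scripts to look and compute and a tool call to move; the robot and the scene stay as the last step left them, time stands still between calls to the robot, and variables do not carry over. Pictures are saved under pics/ and viewed, at most 10 in all, crops included, and the job is handed in when it is done.

```bash
ls; mkdir -p pics; python3 - <<'E'
from workcell import env
import cv2
s=env.state();print(s["tool_pos"],s["tcp_rot"],s["time_s"])
for n in("scene","top"):
    d=env.read_camera(n);cv2.imwrite(f"pics/{n}0.png",d["pixels"][:,:,::-1]);print(n,d["intrinsics"],d["k1"],d["extrinsics"])
E
```

```text
pics
workcell.py
[0.16112414 0.52508737 0.23020384] [[-9.56020365e-01  2.93299599e-01 -6.38051389e-04]
 [ 2.93300283e-01  9.56017489e-01 -2.34643142e-03]
 [-7.82191077e-05 -2.43037687e-03 -9.99997044e-01]] 0.0
scene [[433.84255654   0.         328.61497662]
 [  0.         433.84255654 200.26347665]
 [  0.           0.           1.        ]] -0.046238523714142145 [[-0.41785739  0.90849431 -0.00576959  0.25439324]
 [ 0.71215085  0.32359371 -0.62299942 -0.32746972]
 [-0.56412443 -0.26443373 -0.78220102  1.54587331]
 [ 0.          0.          0.          1.        ]]
top [[399.50703252   0.         323.41303716]
 [  0.         399.50703252 195.60744513]
 [  0.           0.           1.        ]] -0.006656796341699803 [[-8.31039017e-03 -9.99964656e-01  1.27417793e-03  8.46701172e-04]
 [-9.82951389e-01  7.93493076e-03 -1.83694319e-01  5.95973584e-01]
 [ 1.83677716e-01 -2.77902643e-03 -9.82982591e-01  1.04768560e+00]
 [ 0.00000000e+00  0.00000000e+00  0.00000000e+00  1.00000000e+00]]
```

View pics/scene0.png

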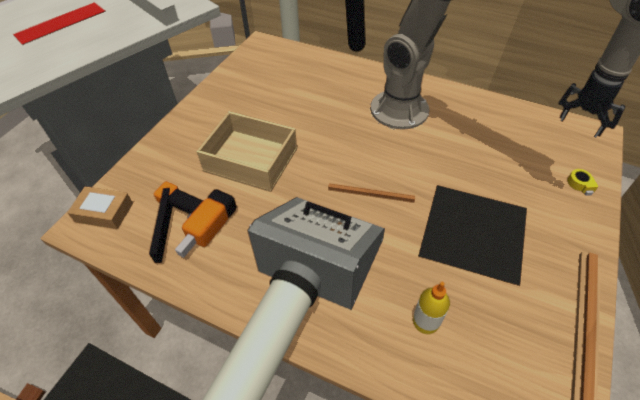

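View pics/top0.png

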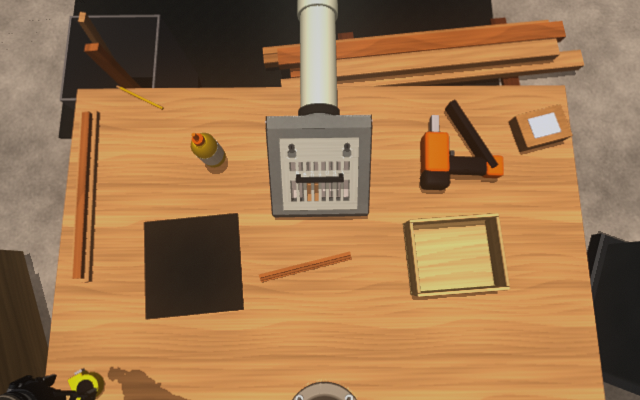

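The top view shows the hood in the middle (about 320,165), the mat on the left (195,265), the bin on the right (457,255), the moulding at (305,266), the glue at (208,150) and the nailer at (450,155). I'll enlarge the hood next.

```bash
python3 - <<'E'
import cv2,numpy as np
t=cv2.imread("pics/top0.png")
cv2.imwrite("pics/c1.png",cv2.resize(t[106:226,255:385],None,fx=5,fy=5,interpolation=cv2.INTER_CUBIC))
a=cv2.resize(t[205:325,138:250],None,fx=3.5,fy=3.5,interpolation=cv2.INTER_CUBIC);b=cv2.resize(t[205:325,402:514],None,fx=3.5,fy=3.5,interpolation=cv2.INTER_CUBIC)
cv2.imwrite("pics/c2.png",np.hstack([a,b]))
E
```

```text
(no output)
```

View pics/c1.png

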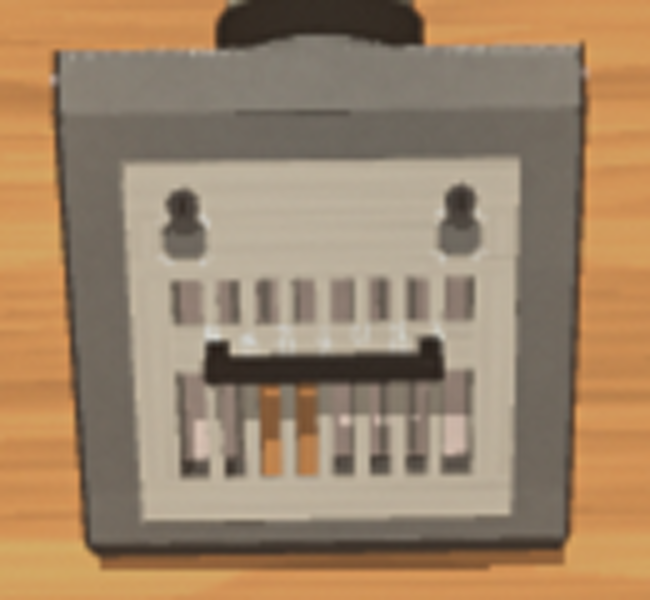

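View pics/c2.png

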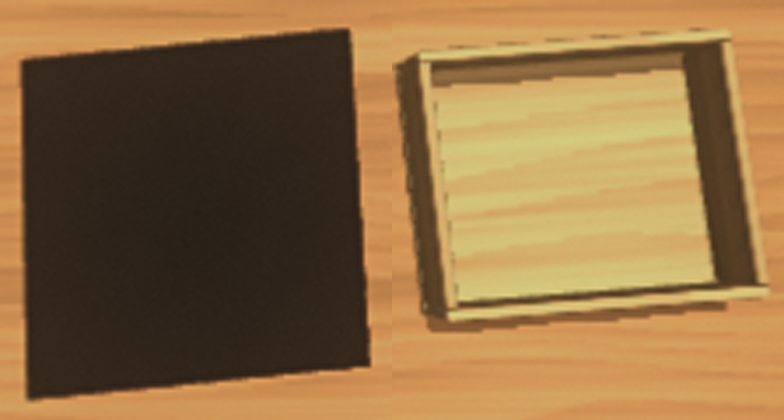

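The hood's face corners, crease, grille corners and handle are readable in the crop. The offcut shows orange between bars at crop x≈262–317, left of middle. Now the fit.

```bash
cat > h.py <<'E'
import numpy as np
from scipy.optimize import least_squares
from workcell import env
K=np.array([[399.50703252,0,323.41303716],[0,399.50703252,195.60744513],[0,0,1]]);k1=-0.006656796341699803
E=np.array([[-8.31039017e-03,-9.99964656e-01,1.27417793e-03,8.46701172e-04],[-9.82951389e-01,7.93493076e-03,-1.83694319e-01,5.95973584e-01],[1.83677716e-01,-2.77902643e-03,-9.82982591e-01,1.04768560],[0,0,0,1]])
def proj(P,K=K,k1=k1,E=E):
    c=np.asarray(P)@E[:3,:3].T+E[:3,3]; s=c[:,:2]/c[:,2:]
    s=s*(1+k1*(s**2).sum(1,keepdims=True)); return s@K[:2,:2].T+K[:2,2]
def un(c,f,o): return (np.array(c,float)+.5)/f-.5+np.array(o)
def place(p,P):
    c,s=np.cos(p[2]),np.sin(p[2]); return np.array(P)@np.array([[c,-s,0],[s,c,0],[0,0,1]]).T+np.array([p[0],p[1],0])
S35,C35=np.sin(np.radians(35)),np.cos(np.radians(35))
def face(s,y,z): # s = along slope from front edge
    return [-.1145+s*C35-z*S35,y,.055+s*S35+z*C35]
E
cat > fit.py <<'E'
from h import *
hp=un([(57,52),(583,45),(62,113),(581,110),(88,545),(568,543),(123,162),(520,157),(513,515),(142,521)],5,(255,106))
def hm(p):
    s,t=p[3],p[4]
    return place(p,[(.1145,.133,.193),(.1145,-.133,.193),(.0826,.133,.193),(.0826,-.133,.193),(-.1145,.133,.055),(-.1145,-.133,.055),
     face(s+.1,t+.1,.004),face(s+.1,t-.1,.004),face(s-.1,t-.1,.004),face(s-.1,t+.1,.004)])
r=least_squares(lambda p:(proj(hm(p))-hp).ravel(),[.7,0,0,.12,0]);print("hood",r.x,np.degrees(r.x[2]));print(r.fun.reshape(-1,2).round(1).tolist())
s,t=r.x[3:]
print("handle bar front/back mids, crop px",(proj(place(r.x,[face(s-.006,t,.040),face(s+.006,t,.040)]))+.5-[255,106])*5)
H=place(r.x,[face(s,t,.033),face(s,t,0)]);print("handle",H)
mp=un([(22,60),(349,29),(370,366),(29,398)],3.5,(138,205))
r2=least_squares(lambda p:(proj(place(p,[(.135,.135,.004),(.135,-.135,.004),(-.135,-.135,.004),(-.135,.135,.004)]))-mp).ravel(),[.45,.3,0]);print("mat",r2.x,np.degrees(r2.x[2]),r2.fun.round(1))
bp=un(np.array([(420,55),(729,31),(768,292),(447,319)])-[392,0],3.5,(402,205))
r3=least_squares(lambda p:(proj(place(p,[(.1,.12,.09),(.1,-.12,.09),(-.1,-.12,.09),(-.1,.12,.09)]))-bp).ravel(),[.45,-.3,0]);print("bin",r3.x,np.degrees(r3.x[2]),r3.fun.round(1))
# offcut lateral: orange at crop x 262..317 y~440 on face-.015
for cx in(262,317):
    f=lambda q:(proj(place(r.x,[face(q[0],q[1],-.015)]))-un([(cx,440)],5,(255,106))).ravel()
    print("offcut edge",least_squares(f,[.08,0]).x)
E
python3 fit.py
```

```text
hood [6.59363665e-01 5.87949750e-03 3.65154709e-03 1.16802451e-01
 3.11788044e-05] 0.20921823711529947
[[-0.4, 0.3], [0.7, 0.5], [-1.6, 0.2], [1.5, -0.4], [-0.7, -0.0], [0.5, -0.8], [-0.1, -0.0], [0.3, 0.1], [-0.3, 0.1], [0.1, -0.2]]
handle bar front/back mids, crop px [[325.22680104 383.35784299]
 [324.91565848 361.34287041]]
handle [[0.62161475 0.00577283 0.14902715]
 [0.64054264 0.00584195 0.12199513]]
mat [0.41214255 0.36381058 0.0890887 ] 5.104406626710652 [-0.3 -0.4  0.6 -0.6  0.4  0.1 -0.7  0.7]
bin [ 0.4326733  -0.35458388  0.06506223] 3.7277914350772408 [-1.2 -1.3  0.3 -1.1  1.   1.4 -0.1  0.8]
offcut edge [0.0549031 0.0348701]
offcut edge [0.05452658 0.00501303]
```

```bash
cat > to.py <<'E'
import sys
from h import *
s=env.state();R=np.array(s["tcp_rot"]);p=np.array(s["tool_pos"])
print("shift",(R.T@(np.array(list(map(float,sys.argv[1:4])))-p)).round(4),"yaw of tool y",np.degrees(np.arctan2(R[1,1],R[0,1])).round(2),"wf",np.round(s["wrist_force"],1),"t",s["time_s"])
E
python3 to.py 0.60 0.006 0.32; python3 -c "
from workcell import env;d=env.read_camera('wrist');print(d['hand_eye'].round(4),d['intrinsics'],d['k1'])"
```

```text
shift [-0.5718 -0.3677 -0.0888] yaw of tool y 72.94 wf [ 0.4 -0.1  0.1] t 0.1
[[-1.000e-03 -9.624e-01 -2.715e-01  6.700e-02]
 [ 1.000e+00 -1.200e-03  5.000e-04  1.900e-03]
 [-8.000e-04 -2.715e-01  9.624e-01 -1.424e-01]
 [ 0.000e+00  0.000e+00  0.000e+00  1.000e+00]] [[287.77872298   0.         325.38468288]
 [  0.         287.77872298 197.28231129]
 [  0.           0.           1.        ]] -0.013327544270065737
```

The manual's scale: shifts go in shares of 0.75 m and turns go in shares of 180 degrees. Converting my numbers, -0.572 m / 0.75 = -0.7627, -0.33 m / 0.75 = -0.44, 72.94 degrees / 180 = 0.4052.

Request:
shift_gripper(rows=[[-0.0453,-0.0293,-0.04,0.0278],[-0.0907,-0.0587,-0.08,0.0556],[-0.136,-0.088,-0.1187,0.0833],[-0.1813,-0.1173,-0.1187,0.1111],[-0.2267,-0.1467,-0.1187,0.1389],[-0.272,-0.176,-0.1187,0.1667],[-0.3173,-0.2053,-0.1187,0.1944],[-0.3627,-0.2347,-0.1187,0.2222],[-0.408,-0.264,-0.1187,0.25],[-0.4533,-0.2933,-0.1187,0.2778],[-0.4987,-0.3227,-0.1187,0.3056],[-0.544,-0.352,-0.1187,0.3333],[-0.5893,-0.3813,-0.1187,0.3611],[-0.6347,-0.4107,-0.1187,0.3889],[-0.68,-0.44,-0.1187,0.4052],[-0.7227,-0.4667,-0.1187,0.4052],[-0.7627,-0.4907,-0.1187,0.4052],[-0.7627,-0.4907,-0.1187,0.4052],[-0.7627,-0.4907,-0.1187,0.4052],[-0.7627,-0.4907,-0.1187,0.4052]], jaw=0.33, squeeze=20)

```text
time_s: 1.82
tool_pos: [0.6, 0.0067, 0.3196]
tcp_rot: [[-0.0, 1.0, -0.002], [1.0, 0.0, 0.001], [0.001, -0.002, -1.0]]
wrist_force: [0.2, 0.4, -0.0]
gripper_width: 0.329
finger_force: 0.0
```

```bash
python3 - <<'E'
from workcell import env
import cv2
import numpy as np
s=env.state();d=env.read_camera("wrist");cv2.imwrite("pics/w1.png",d["pixels"][:,:,::-1]);np.savez("w1.npz",p=s["tool_pos"],R=s["tcp_rot"],H=d["hand_eye"],K=d["intrinsics"],k=d["k1"]);print(s["gripper_width"],s["joints"])
E
```

```text
0.32932530276457433 [-24.16283581  24.77449767  35.0156711   68.62593406 -13.94122165
  90.74452707   8.13816684]
```

View pics/w1.png

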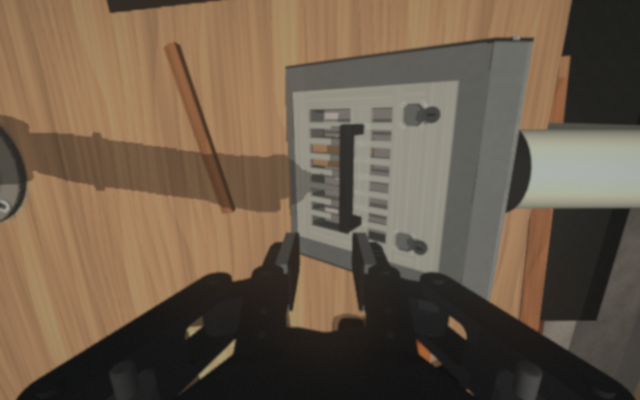

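The wrist view shows the hood, with the grille corners at about (294,93) and (459,81), the handle at (347,180) between (352,128) and (350,228), and the screw heads at (432,114) and (420,246). I'll compare these with the fit's predictions.

```bash
cat > w.py <<'E'
from h import *
HP=[.65936,.00588,.00365];
def wcam(f):
    d=np.load(f);T=np.eye(4);T[:3,:3]=d["R"];T[:3,3]=d["p"];return dict(K=d["K"],k1=float(d["k"]),E=np.linalg.inv(T@d["H"]))
E
python3 - <<'E'
from w import *
c=wcam("w1.npz");s=.1168
L=[("g TL",face(s-.1,.1,.004)),("g BL",face(s-.1,-.1,.004)),("g TR",face(s+.1,.1,.004)),("g BR",face(s+.1,-.1,.004)),("handle top",face(s,0,.04)),("h+",face(s,.055,.04)),("h-",face(s,-.055,.04)),("hood front L",face(0,.133,0)),("top back L",[.1145,.133,.193]),("crease L",[.0826,.133,.193])]
for n,P in L: print(n,proj(place(HP,[P]),**c).round(1))
E
python3 - <<'E'
import cv2
t=cv2.imread("pics/w1.png");cv2.imwrite("pics/c3.png",cv2.resize(t[30:300,270:540],None,fx=2.2,fy=2.2,interpolation=cv2.INTER_CUBIC))
E
```

```text
g TL [[289.8  93.7]]
g BL [[294.9 236.8]]
g TR [[454.5  83.3]]
g BR [[433.4 278.1]]
handle top [[339.6 183.9]]
h+ [[340.1 132.5]]
h- [[339.2 230.7]]
hood front L [[281.3  67.9]]
top back L [[526.8  40.7]]
crease L [[489.6  40.6]]
```

View pics/c3.png

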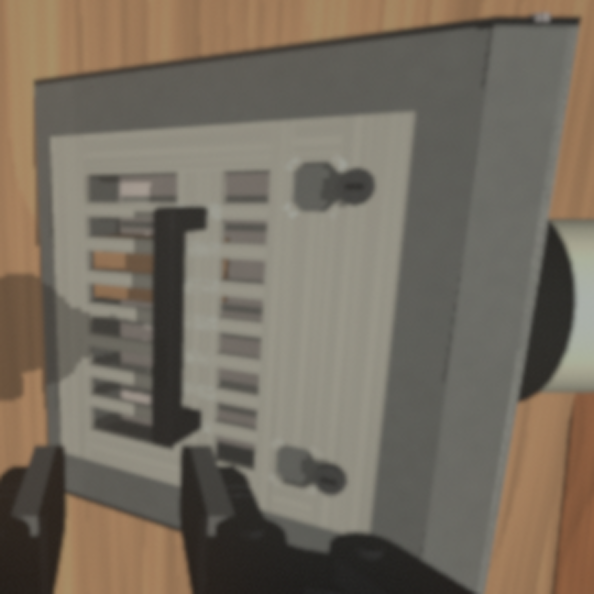

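All features sit about 5 px right of the prediction, and so do the fingertips (mid at 326 where about 321 is expected), so most of it is hand-eye error. I'll go just above the bar and compare the fingers with the handle directly.

To row units: 0.147 m / 0.75 = 0.196, 0.12 m / 0.75 = 0.16.

```bash
python3 to.py 0.6225 0.006 0.172
```

```text
shift [-0.002   0.0228  0.148 ] yaw of tool y 0.11 wf [-0.7  0.6  0.6] t 1.8667
```

Request:
shift_gripper(rows=[[0,0.0133,0.04,0],[0,0.0293,0.08,0],[0,0.0293,0.12,0],[0,0.0293,0.16,0],[0,0.0293,0.196,0],[0,0.0293,0.196,0],[0,0.0293,0.196,0]])

```text
time_s: 2.45
tool_pos: [0.6208, 0.0088, 0.1726]
tcp_rot: [[-0.003, 1.0, -0.003], [1.0, 0.003, 0.001], [0.001, -0.003, -1.0]]
wrist_force: [-0.7, -0.2, 1.1]
gripper_width: 0.331
finger_force: 0.0
```

```bash
python3 - <<'E'
from workcell import env
import cv2
import numpy as np
s=env.state();d=env.read_camera("wrist");cv2.imwrite("pics/w2.png",cv2.resize(d["pixels"][150:400,200:520,::-1],None,fx=2.4,fy=2.4,interpolation=cv2.INTER_CUBIC));np.savez("w2.npz",p=s["tool_pos"],R=s["tcp_rot"],H=d["hand_eye"],K=d["intrinsics"],k=d["k1"])
from w import *
c=wcam("w2.npz");a=.1168
print("tcp",(proj([s["tool_pos"]],**c)-[200,150])*2.4)
for n,P in [("h",face(a,0,.04)),("h+",face(a,.055,.04)),("h-",face(a,-.055,.04))]: print(n,((proj(place(HP,[P]),**c)-[200,150])*2.4).round(1))
E
```

```text
tcp [[291.45327787 241.25587394]]
h [[279.7 220.5]]
h+ [[277.4   0.8]]
h- [[281.7 405.2]]
```

View pics/w2.png

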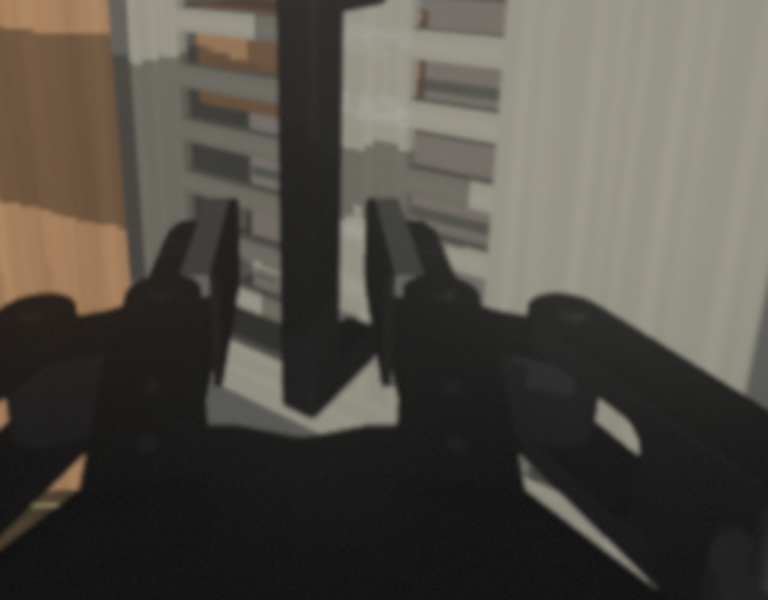

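Finger gap mid is at crop x 303 and the bar centre at 311, so the bar is about 2.4 mm further in +x. The y agrees with the fit. I'll correct, descend and close gently.

```bash
python3 to.py 0.623 0.006 0.136
```

```text
shift [-0.002   0.0004  0.0387] yaw of tool y 0.15 wf [-0.3 -0.2  0.3] t 2.5
```

Request:
shift_gripper(rows=[[-0.004,0.0027,0,0],[-0.004,0.0027,0.0133,0],[-0.004,0.0027,0.0267,0],[-0.004,0.0027,0.0387,0],[-0.004,0.0027,0.048,0],[-0.004,0.0027,0.048,0],[-0.004,0.0027,0.048,0]])

```text
time_s: 3.08
tool_pos: [0.6236, 0.0033, 0.1363]
tcp_rot: [[0.0, 1.0, -0.002], [1.0, -0.0, -0.0], [-0.0, -0.002, -1.0]]
wrist_force: [0.5, -0.1, -0.2]
gripper_width: 0.327
finger_force: 0.0
```

To row units: 0.002 m / 0.75 = 0.0027.

Request:
shift_gripper(rows=[[0.0027,0,0,0],[0.0027,0,0,0],[0.0027,0,0,0],[0.0027,0,0,0],[0.0027,0,0,0],[0.0027,0,0,0],[0.0027,0,0,0],[0.0027,0,0,0]], jaw=0, squeeze=20)

```text
time_s: 3.75
tool_pos: [0.6229, 0.0044, 0.1373]
tcp_rot: [[0.001, 1.0, -0.003], [1.0, -0.001, -0.001], [-0.001, -0.003, -1.0]]
wrist_force: [-4.9, -1.7, 2.1]
gripper_width: 0.187
finger_force: 19.6
```

```bash
python3 to.py 0 0 0
```

```text
shift [-0.0047 -0.6225  0.1391] yaw of tool y -0.03 wf [-4.9 -1.7  2.1] t 3.75
```

Gripped; now a slow slide up the slope.

To row units: 0.0165 m / 0.75 = 0.022, -0.0115 m / 0.75 = -0.0153.

Request:
shift_gripper(rows=[[0,0.004,-0.0027,0],[0,0.008,-0.0053,0],[0,0.0107,-0.008,0],[0,0.0133,-0.0093,0],[0,0.016,-0.0113,0],[0,0.0187,-0.0133,0],[0,0.022,-0.0153,0],[0,0.022,-0.0153,0],[0,0.022,-0.0153,0]])

```text
time_s: 4.5
tool_pos: [0.6378, 0.006, 0.1478]
tcp_rot: [[-0.0, 1.0, -0.007], [1.0, 0.0, 0.002], [0.002, -0.007, -1.0]]
wrist_force: [-7.1, -1.0, 1.2]
gripper_width: 0.185
finger_force: 20.2
```

```bash
python3 - <<'E'
from workcell import env
import cv2
import numpy as np
s=env.state();d=env.read_camera("wrist");cv2.imwrite("pics/w3.png",cv2.resize(d["pixels"][0:330,240:560,::-1],None,fx=1.8,fy=1.8,interpolation=cv2.INTER_CUBIC))
d=env.read_camera("top");cv2.imwrite("pics/t3.png",cv2.resize(d["pixels"][100:226,235:405,::-1],None,fx=4.6,fy=4.6,interpolation=cv2.INTER_CUBIC))
E
```

```text
(no output)
```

View pics/w3.png

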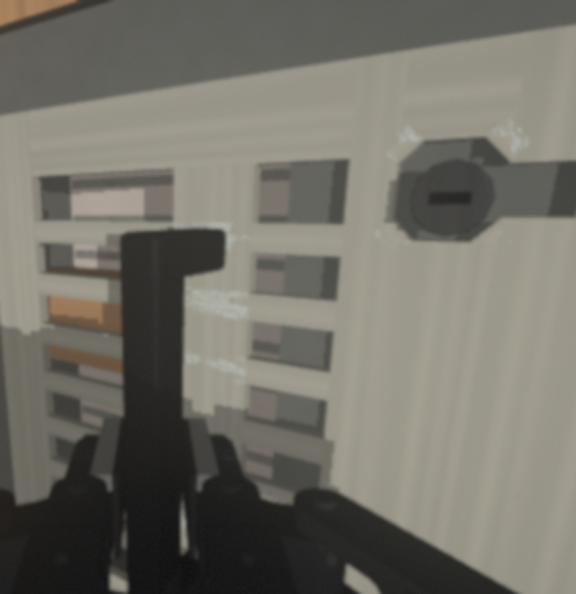

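The wrist view shows the left screw head at (453,197) inside the round hole, whose centre is near (450,188). That is about 2 mm toward -y and 1 mm uphill, so I'll centre it and then lift with force checks.

To row units: -0.002 m / 0.75 = -0.0027, 0.0015 m / 0.75 = 0.002.

Request:
shift_gripper(rows=[[-0.0013,0.0013,-0.0007,0],[-0.0027,0.002,-0.0013,0],[-0.0027,0.002,-0.0013,0]])

```text
time_s: 4.85
tool_pos: [0.6389, 0.0053, 0.1485]
tcp_rot: [[-0.001, 1.0, -0.008], [1.0, 0.001, 0.004], [0.004, -0.008, -1.0]]
wrist_force: [-8.4, 2.1, 0.8]
gripper_width: 0.189
finger_force: 20.3
```

Request:
shift_gripper(rows=[[0,-0.0013,-0.0027,0],[0,-0.0027,-0.0053,0],[0,-0.0027,-0.0053,0]])

```text
time_s: 5.1
tool_pos: [0.6409, 0.0036, 0.1539]
tcp_rot: [[-0.0, 1.0, 0.002], [1.0, 0.0, 0.0], [0.0, 0.002, -1.0]]
wrist_force: [0.2, 1.1, -3.8]
gripper_width: 0.184
finger_force: 19.6
```

To row units: -0.0035 m / 0.75 = -0.0047, -0.002 m / 0.75 = -0.0027.

Request:
shift_gripper(rows=[[0,-0.0013,0,0],[0,-0.0027,0,0],[0,-0.004,-0.0013,0],[0,-0.0047,-0.004,0],[0,-0.0047,-0.004,0]])

```text
time_s: 5.52
tool_pos: [0.637, 0.0031, 0.1573]
tcp_rot: [[0.0, 1.0, 0.001], [1.0, -0.0, 0.0], [0.0, 0.001, -1.0]]
wrist_force: [-0.2, 0.4, -3.7]
gripper_width: 0.186
finger_force: 19.7
```

Request:
shift_gripper(rows=[[0,-0.0013,-0.0027,0],[0,-0.0027,-0.0053,0],[0,-0.0027,-0.0053,0]])

```text
time_s: 5.77
tool_pos: [0.6349, 0.0031, 0.1615]
tcp_rot: [[-0.0, 1.0, 0.001], [1.0, 0.0, 0.0], [0.0, 0.001, -1.0]]
wrist_force: [0.8, 0.5, -3.1]
gripper_width: 0.184
finger_force: 19.7
```

To row units: -0.006 m / 0.75 = -0.008, -0.004 m / 0.75 = -0.0053.

Request:
shift_gripper(rows=[[0,-0.0013,-0.0027,0],[0,-0.0027,-0.0053,0],[0,-0.004,-0.008,0],[0,-0.004,-0.008,0]])

```text
time_s: 6.1
tool_pos: [0.6319, 0.0031, 0.1675]
tcp_rot: [[0.0, 1.0, 0.001], [1.0, -0.0, 0.0], [0.0, 0.001, -1.0]]
wrist_force: [0.5, -0.0, -3.3]
gripper_width: 0.189
finger_force: 19.7
```

Request:
shift_gripper(rows=[[0,-0.0027,-0.004,0],[0,-0.0053,-0.008,0],[0,-0.0067,-0.012,0],[0,-0.008,-0.016,0],[0,-0.008,-0.016,0]])

```text
time_s: 6.52
tool_pos: [0.6261, 0.0031, 0.1799]
tcp_rot: [[-0.0, 1.0, 0.002], [1.0, 0.0, 0.0], [0.0, 0.002, -1.0]]
wrist_force: [0.1, -0.7, -3.2]
gripper_width: 0.185
finger_force: 19.8
```

```bash
python3 - <<'E'
from workcell import env
import cv2
import numpy as np
a=env.read_camera("wrist")["pixels"][0:330,200:580,::-1]
b=env.read_camera("scene")["pixels"][150:320,220:416,::-1]
cv2.imwrite("pics/m4.png",np.hstack([a,cv2.resize(b,(380,330),interpolation=cv2.INTER_CUBIC)]))
E
```

```text
(no output)
```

View pics/m4.png

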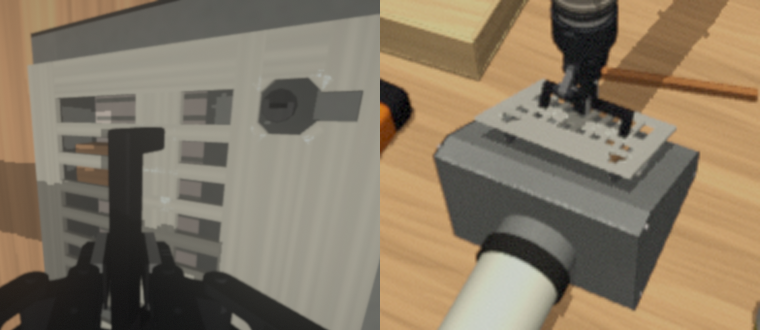

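The grille is off the screws: the head is now seen below the hole at (283,102), and the sheet hovers above the face in the scene view. I'll lift it high and firm up the grip.

To row units: -0.14 m / 0.75 = -0.1867, -0.13 m / 0.75 = -0.1733.

Request:
shift_gripper(rows=[[0,0,-0.0133,0],[0,0,-0.0333,0],[0,0,-0.06,0],[0,0,-0.0933,0],[0,0,-0.12,0],[0,0,-0.1467,0],[0,0,-0.1733,0],[0,0,-0.1867,0],[0,0,-0.1867,0],[0,0,-0.1867,0]])

```text
time_s: 7.45
tool_pos: [0.6258, 0.003, 0.3189]
tcp_rot: [[0.0, 1.0, 0.001], [1.0, -0.0, -0.0], [-0.0, 0.001, -1.0]]
wrist_force: [-0.5, 0.0, -4.3]
gripper_width: 0.188
finger_force: 20.1
```

Request:
shift_gripper(rows=[[0,0,0,0],[0,0,0,0],[0,0,0,0],[0,0,0,0],[0,0,0,0],[0,0,0,0]], jaw=0, squeeze=60)

```text
time_s: 7.95
tool_pos: [0.6256, 0.0032, 0.3185]
tcp_rot: [[0.0, 1.0, -0.001], [1.0, -0.0, -0.0], [-0.0, -0.001, -1.0]]
wrist_force: [-0.2, 0.2, -5.0]
gripper_width: 0.166
finger_force: 58.5
```

```bash
python3 - <<'E'
from workcell import env
import cv2,numpy as np
s=env.state();d=env.read_camera("wrist");cv2.imwrite("pics/w5.png",d["pixels"][:,:,::-1]);np.savez("w5.npz",p=s["tool_pos"],R=s["tcp_rot"],H=d["hand_eye"],K=d["intrinsics"],k=d["k1"])
from w import *
np.save("t5.npy",env.read_camera("scene")["pixels"]);d=env.read_camera("scene");np.savez("sc.npz",K=d["intrinsics"],E=d["extrinsics"],k=d["k1"])
E
python3 to.py 0.412 0.364 0.32
```

```text
shift [ 0.3608 -0.2137 -0.0012] yaw of tool y 0.0 wf [ 0.8  0.3 -4.9] t 8.1
```

To row units: 0.36 m / 0.75 = 0.48, 0.24 m / 0.75 = 0.32, -5 degrees / 180 = -0.0278.

Request:
shift_gripper(rows=[[0.0133,-0.008,0,0],[0.04,-0.024,0,0],[0.08,-0.048,0,-0.0056],[0.12,-0.072,0,-0.0111],[0.16,-0.0947,0,-0.0167],[0.2,-0.1187,0,-0.0222],[0.24,-0.1427,0,-0.0278],[0.28,-0.1653,0,-0.0278],[0.32,-0.1893,0,-0.0278],[0.36,-0.2133,0,-0.0278],[0.4,-0.2373,0,-0.0278],[0.44,-0.2613,0,-0.0278],[0.4667,-0.2773,0,-0.0278],[0.48,-0.2847,0,-0.0278],[0.48,-0.2847,0,-0.0278],[0.48,-0.2847,0,-0.0278],[0.48,-0.2847,0,-0.0278]])

```text
time_s: 9.52
tool_pos: [0.4139, 0.3607, 0.3191]
tcp_rot: [[-0.083, 0.997, 0.002], [0.997, 0.083, -0.002], [-0.002, 0.002, -1.0]]
wrist_force: [0.4, -0.9, -3.2]
gripper_width: 0.162
finger_force: 58.8
```

```bash
python3 to.py 0.412 0.363 0.10
python3 - <<'E'
from workcell import env
import cv2,numpy as np
d=env.read_camera("top");cv2.imwrite("pics/t6.png",d["pixels"][:,:,::-1])
# grille extents: light grey over dark mat
p=d["pixels"].astype(int);m=(p.min(2)>110)&(p.max(2)-p.min(2)<40);m[:, 300:]=0;m[:130]=0
n,l,st,c=cv2.connectedComponentsWithStats(cv2.morphologyEx(m.astype("uint8"),cv2.MORPH_CLOSE,np.ones((7,7))));i=1+st[1:,4].argmax();print(st[i],c[i]);r=cv2.minAreaRect(np.argwhere(l==i)[:,::-1].astype(np.float32));print(r,cv2.boxPoints(r))
q=cv2.approxPolyDP(cv2.convexHull(np.argwhere(l==i)[:,::-1].astype(np.int32)),4,True);print(q.reshape(-1,2).tolist())
E
```

```text
shift [ 0.0029 -0.002   0.2191] yaw of tool y 4.77 wf [ 0.4 -0.9 -3.2] t 9.5167
[   0  130   71  102 4904] [ 33.9382137  171.93168842]
((35.0, 180.5), (70.0, 101.0), 0.0) [[  0. 231.]
 [  0. 130.]
 [ 70. 130.]
 [ 70. 231.]]
[[70, 140], [59, 231], [0, 207], [0, 130], [58, 130]]
```

To row units: 0.21 m / 0.75 = 0.28, 0.08 m / 0.75 = 0.1067.

Request:
shift_gripper(rows=[[0.004,-0.0027,0.02,0],[0.004,-0.0027,0.06,0],[0.004,-0.0027,0.1067,0],[0.004,-0.0027,0.1533,0],[0.004,-0.0027,0.2,0],[0.004,-0.0027,0.24,0],[0.004,-0.0027,0.2667,0],[0.004,-0.0027,0.28,0],[0.004,-0.0027,0.28,0],[0.004,-0.0027,0.28,0]])

```text
time_s: 10.4
tool_pos: [0.4114, 0.3654, 0.1096]
tcp_rot: [[-0.085, 0.996, 0.001], [0.996, 0.085, 0.0], [0.0, 0.001, -1.0]]
wrist_force: [0.5, 0.3, -4.6]
gripper_width: 0.161
finger_force: 59.0
```

Request:
shift_gripper(rows=[[0,0,0.0067,0],[0,0,0.0133,0],[0,0,0.02,0],[0,0,0.0267,0],[0,0,0.0333,0],[0,0,0.04,0],[0,0,0.04,0]], squeeze=30)

```text
time_s: 10.98
tool_pos: [0.4091, 0.3654, 0.0774]
tcp_rot: [[-0.087, 0.996, -0.002], [0.996, 0.087, -0.002], [-0.002, -0.002, -1.0]]
wrist_force: [-0.2, 0.4, -4.2]
gripper_width: 0.168
finger_force: 58.8
```

To row units: 0.02 m / 0.75 = 0.0267, 0.016 m / 0.75 = 0.0213.

Request:
shift_gripper(rows=[[0,0,0.0053,0],[0,0,0.0107,0],[0,0,0.016,0],[0,0,0.0213,0],[0,0,0.0267,0],[0,0,0.0267,0]])

```text
time_s: 11.48
tool_pos: [0.4083, 0.3653, 0.0571]
tcp_rot: [[-0.088, 0.996, -0.003], [0.996, 0.088, -0.002], [-0.002, -0.004, -1.0]]
wrist_force: [1.1, -1.3, -5.6]
gripper_width: 0.154
finger_force: 29.0
```

Request:
shift_gripper(rows=[[0,0,0.0053,0],[0,0,0.0107,0],[0,0,0.016,0],[0,0,0.02,0],[0,0,0.02,0]])

```text
time_s: 11.9
tool_pos: [0.4093, 0.3655, 0.0428]
tcp_rot: [[-0.087, 0.996, -0.001], [0.996, 0.087, -0.001], [-0.001, -0.002, -1.0]]
wrist_force: [0.1, -0.9, -4.3]
gripper_width: 0.13
finger_force: 30.3
```

To row units: 0.011 m / 0.75 = 0.0147, -0.002 m / 0.75 = -0.0027.

Request:
shift_gripper(rows=[[-0.0013,0.0013,0.004,0],[-0.0027,0.0027,0.008,0],[-0.0027,0.004,0.012,0],[-0.0027,0.004,0.0147,0],[-0.0027,0.004,0.0147,0]])

```text
time_s: 12.32
tool_pos: [0.413, 0.3639, 0.0322]
tcp_rot: [[-0.087, 0.996, -0.001], [0.996, 0.087, -0.001], [-0.001, -0.001, -1.0]]
wrist_force: [-0.2, -0.9, -3.4]
gripper_width: 0.133
finger_force: 30.3
```

Request:
shift_gripper(rows=[[0,0,0.0027,0],[0,0,0.0053,0],[0,0,0.008,0],[0,0,0.008,0]])

```text
time_s: 12.65
tool_pos: [0.4133, 0.3645, 0.0281]
tcp_rot: [[-0.087, 0.996, -0.0], [0.996, 0.087, 0.001], [0.001, -0.0, -1.0]]
wrist_force: [-2.1, -1.1, 4.5]
gripper_width: 0.137
finger_force: 31.4
```

To row units: -0.001 m / 0.75 = -0.0013.

Request:
shift_gripper(rows=[[0,0,-0.0013,0],[0,0,-0.0013,0],[0,0,-0.0013,0],[0,0,-0.0013,0],[0,0,-0.0013,0]], jaw=0.4)

```text
time_s: 13.07
tool_pos: [0.4133, 0.3644, 0.0279]
tcp_rot: [[-0.087, 0.996, 0.0], [0.996, 0.087, 0.0], [0.0, 0.0, -1.0]]
wrist_force: [1.2, -1.0, -0.1]
gripper_width: 0.402
finger_force: 0.0
```

Request:
shift_gripper(rows=[[0,0,-0.0133,0],[0,0,-0.04,0],[0,0,-0.08,0],[0,0,-0.1333,0],[0,0,-0.1867,0],[0,0,-0.24,0],[0,0,-0.2933,0],[0,0,-0.3333,0],[0,0,-0.36,0],[0,0,-0.36,0]])

```text
time_s: 13.9
tool_pos: [0.4156, 0.3656, 0.3044]
tcp_rot: [[-0.087, 0.996, 0.009], [0.996, 0.087, 0.008], [0.007, 0.009, -1.0]]
wrist_force: [1.1, 0.8, 0.7]
gripper_width: 0.4
finger_force: 0.0
```

```bash
python3 to.py 0.58 0.10 0.32
```

```text
shift [-0.2788  0.1409 -0.0163] yaw of tool y 4.98 wf [1.1 0.8 0.7] t 13.9
```

The manual's scale: shifts go in shares of 0.75 m and turns go in shares of 180 degrees. Converting my numbers, -0.565 m / 0.75 = -0.7533, -0.45 m / 0.75 = -0.6, -85 degrees / 180 = -0.4722.

```bash
python3 to.py 0.45 -0.2 0.33
```

```text
shift [-0.5663 -0.0146 -0.0299] yaw of tool y 4.98 wf [1.1 0.8 0.7] t 13.9
```

Request:
shift_gripper(rows=[[-0.04,0,-0.0133,-0.0278],[-0.08,0.004,-0.0267,-0.0556],[-0.12,0.0067,-0.0333,-0.0833],[-0.16,0.0133,-0.0333,-0.1111],[-0.2,0.02,-0.0333,-0.1389],[-0.24,0.0267,-0.0333,-0.1667],[-0.28,0.04,-0.0333,-0.1944],[-0.32,0.0533,-0.0333,-0.2222],[-0.36,0.0667,-0.0333,-0.25],[-0.4,0.0733,-0.0333,-0.2778],[-0.44,0.08,-0.0333,-0.3056],[-0.48,0.0867,-0.0333,-0.3333],[-0.52,0.0933,-0.0333,-0.3611],[-0.56,0.1,-0.0333,-0.3889],[-0.6,0.1067,-0.0333,-0.4167],[-0.64,0.1067,-0.0333,-0.4444],[-0.68,0.1067,-0.0333,-0.4722],[-0.72,0.1067,-0.0333,-0.4722],[-0.7533,0.1133,-0.0333,-0.4722],[-0.7533,0.1133,-0.0333,-0.4722]], jaw=0.7)

```text
time_s: 15.57
tool_pos: [0.5453, -0.1986, 0.322]
tcp_rot: [[-1.0, 0.011, -0.002], [0.011, 1.0, -0.005], [0.002, -0.005, -1.0]]
wrist_force: [-0.4, -0.4, -0.4]
gripper_width: 0.703
finger_force: 0.0
```

```bash
python3 - <<'E'
from workcell import env
import cv2,numpy as np
print(env.state()["joints"])
p=env.read_camera("top")["pixels"];np.save("top7.npy",p);p=p[:,:,::-1]
cv2.imwrite("pics/m7.png",np.hstack([cv2.resize(p[106:226,260:380],(480,480),interpolation=cv2.INTER_CUBIC),cv2.resize(p[205:325,138:218+32],(300,320),interpolation=cv2.INTER_CUBIC)[:,:] if 0 else cv2.copyMakeBorder(cv2.resize(p[205:325,135:255],(320,320),interpolation=cv2.INTER_CUBIC),0,160,0,0,cv2.BORDER_CONSTANT)]))
E
```

```text
[ -5.04532486  21.95065198  34.87093143  71.9852631  -12.01073583
  89.68335058 117.28031281]
```

View pics/m7.png

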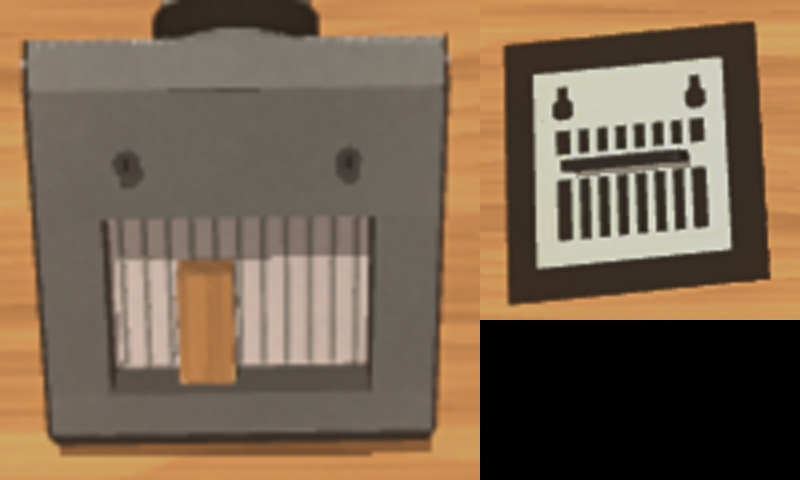

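The grille lies flat and centred on the mat, handle up. The offcut's top face in the left crop spans x 180–236 and y 268–383, and the recess lower edge is at y≈388.

```bash
python3 - <<'E'
from w import *
for nm,px,d in [("TL",(180,268),-.015),("TR",(236,265),-.015),("BR",(236,383),-.015),("BL",(180,383),-.015),("rec BL",(112,388),0),("rec BR",(372,388),0),("rec TL",(103,218),0),("rec TR",(374,217),0)]:
    u=un([px],4,(260,106));print(nm,least_squares(lambda q:(proj(place(HP,[face(q[0],q[1],d)]))-u).ravel(),[.08,0]).x.round(4))
E
```

```text
TL [0.1159 0.0396]
TR [0.1176 0.0024]
BR [0.0312 0.0036]
BL [0.0317 0.042 ]
rec BL [0.0356 0.0872]
rec BR [ 0.0333 -0.0884]
rec TL [0.1567 0.0875]
rec TR [ 0.1554 -0.0871]
```

To row units: 0.225 m / 0.75 = 0.3, 0.2 m / 0.75 = 0.2667.

```bash
python3 to.py 0.622 0.0277 0.20
```

```text
shift [-0.0749  0.2235  0.1215] yaw of tool y 89.6 wf [-0.6  0.5  0.6] t 15.6167
```

Request:
shift_gripper(rows=[[-0.0133,0.04,0,0],[-0.0267,0.0867,0,0],[-0.04,0.1333,0,0],[-0.06,0.18,0.0133,0],[-0.08,0.2267,0.04,0],[-0.1,0.2667,0.08,0],[-0.1,0.3,0.12,0],[-0.1,0.3,0.16,0],[-0.1,0.3,0.16,0],[-0.1,0.3,0.16,0],[-0.1,0.3,0.16,0]])

```text
time_s: 16.53
tool_pos: [0.6228, 0.0329, 0.2049]
tcp_rot: [[-1.0, 0.001, 0.003], [0.001, 1.0, -0.001], [-0.003, -0.001, -1.0]]
wrist_force: [-0.0, -0.2, 0.2]
gripper_width: 0.699
finger_force: 0.0
```

```bash
python3 to.py 0.622 0.0277 0.071
```

```text
shift [ 0.0012 -0.0051  0.1339] yaw of tool y 89.94 wf [-0.  -0.2  0.2] t 16.5333
```

To row units: 0.11 m / 0.75 = 0.1467, -0.004 m / 0.75 = -0.0053.

Request:
shift_gripper(rows=[[0,-0.0053,0.0267,0],[0,-0.0053,0.06,0],[0,-0.0053,0.0933,0],[0,-0.0053,0.12,0],[0,-0.0053,0.1333,0],[0,-0.0053,0.1467,0],[0,-0.0053,0.1467,0]])

```text
time_s: 17.12
tool_pos: [0.6222, 0.0291, 0.0929]
tcp_rot: [[-1.0, 0.001, 0.0], [0.001, 1.0, -0.0], [-0.0, -0.0, -1.0]]
wrist_force: [-0.2, -0.1, 0.2]
gripper_width: 0.699
finger_force: 0.0
```

Request:
shift_gripper(rows=[[0,0,0.0067,0],[0,0,0.0133,0],[0,0,0.02,0],[0,0,0.0267,0],[0,0,0.0267,0]])

```text
time_s: 17.53
tool_pos: [0.6213, 0.03, 0.0718]
tcp_rot: [[-1.0, -0.0, -0.002], [-0.0, 1.0, 0.0], [0.002, 0.0, -1.0]]
wrist_force: [-0.7, -0.2, -0.1]
gripper_width: 0.701
finger_force: 0.0
```

```bash
python3 to.py 0.622 0.0277 0.071
```

```text
shift [-0.0007 -0.0023  0.0008] yaw of tool y 90.0 wf [-0.7 -0.2 -0.1] t 17.5333
```

Clear on all sides; closing, then lifting.

To row units: -0.002 m / 0.75 = -0.0027.

Request:
shift_gripper(rows=[[0,-0.0027,0,0],[0,-0.0027,0,0],[0,-0.0027,0,0],[0,-0.0027,0,0],[0,-0.0027,0,0],[0,-0.0027,0,0],[0,-0.0027,0,0]], jaw=0, squeeze=35)

```text
time_s: 18.12
tool_pos: [0.6224, 0.0275, 0.0733]
tcp_rot: [[-1.0, 0.0, 0.001], [0.0, 1.0, -0.0], [-0.001, -0.0, -1.0]]
wrist_force: [-0.2, -0.8, 1.7]
gripper_width: 0.435
finger_force: 35.6
```

Request:
shift_gripper(rows=[[0,0,-0.0067,0],[0,0,-0.016,0],[0,0,-0.0333,0],[0,0,-0.0667,0],[0,0,-0.1067,0],[0,0,-0.16,0],[0,0,-0.2133,0],[0,0,-0.2533,0],[0,0,-0.28,0],[0,0,-0.28,0]])

```text
time_s: 18.95
tool_pos: [0.6247, 0.0276, 0.2894]
tcp_rot: [[-1.0, -0.0, 0.012], [-0.0, 1.0, 0.001], [-0.012, 0.001, -1.0]]
wrist_force: [-0.4, 0.1, 0.7]
gripper_width: 0.434
finger_force: 35.2
```

```bash
python3 to.py 0.433 -0.355 0.28
```

```text
shift [ 0.192  -0.3825  0.007 ] yaw of tool y 90.03 wf [-0.4  0.1  0.7] t 18.95
```

To row units: -0.382 m / 0.75 = -0.5093, -0.375 m / 0.75 = -0.5.

Request:
shift_gripper(rows=[[0.0067,-0.0133,0,0],[0.0227,-0.0453,0,0],[0.044,-0.088,0,0],[0.0653,-0.1307,0,0],[0.0867,-0.1733,0,0],[0.108,-0.216,0,0],[0.1293,-0.2587,0,0],[0.1507,-0.3013,0,0],[0.172,-0.344,0,0],[0.1933,-0.3867,0,0],[0.2147,-0.4293,0,0],[0.236,-0.472,0,0],[0.2507,-0.5,0,0],[0.256,-0.5093,0,0],[0.256,-0.5093,0,0],[0.256,-0.5093,0,0]])

```text
time_s: 20.28
tool_pos: [0.4298, -0.3528, 0.2814]
tcp_rot: [[-1.0, 0.0, -0.001], [0.0, 1.0, 0.003], [0.001, 0.003, -1.0]]
wrist_force: [0.7, 0.0, -1.0]
gripper_width: 0.436
finger_force: 35.2
```

```bash
python3 to.py 0.433 -0.355 0.047; python3 -c "
from workcell import env;print(env.state()['joints'])"
```

```text
shift [-0.0035 -0.0029  0.2343] yaw of tool y 90.0 wf [ 0.7  0.  -1. ] t 20.2833
[  9.52218477  19.96703555  39.26348662  81.12477238 -12.62332634
  83.5156803  138.54398077]
```

To row units: 0.232 m / 0.75 = 0.3093, 0.225 m / 0.75 = 0.3.

Request:
shift_gripper(rows=[[-0.004,-0.004,0.02,0],[-0.004,-0.004,0.06,0],[-0.004,-0.004,0.1067,0],[-0.004,-0.004,0.1533,0],[-0.004,-0.004,0.2,0],[-0.004,-0.004,0.24,0],[-0.004,-0.004,0.2667,0],[-0.004,-0.004,0.2867,0],[-0.004,-0.004,0.3,0],[-0.004,-0.004,0.3093,0],[-0.004,-0.004,0.3093,0],[-0.004,-0.004,0.3093,0]])

```text
time_s: 21.28
tool_pos: [0.434, -0.3566, 0.0511]
tcp_rot: [[-1.0, -0.001, 0.001], [-0.001, 1.0, 0.0], [-0.001, 0.0, -1.0]]
wrist_force: [0.4, 0.1, -0.2]
gripper_width: 0.432
finger_force: 35.2
```

To row units: 0.008 m / 0.75 = 0.0107, 0.004 m / 0.75 = 0.0053.

Request:
shift_gripper(rows=[[0,0,0.0053,0],[0,0,0.0107,0],[0,0,0.0107,0]])

```text
time_s: 21.53
tool_pos: [0.4358, -0.358, 0.0452]
tcp_rot: [[-1.0, -0.001, 0.006], [-0.001, 1.0, -0.002], [-0.006, -0.002, -1.0]]
wrist_force: [2.2, 2.6, 6.7]
gripper_width: 0.436
finger_force: 36.4
```

Request:
shift_gripper(rows=[[0,0,0,0],[0,0,0,0],[0,0,0,0],[0,0,0,0],[0,0,0,0],[0,0,0,0]], jaw=0.75)

```text
time_s: 22.03
tool_pos: [0.4329, -0.3571, 0.0426]
tcp_rot: [[-1.0, 0.0, -0.0], [0.0, 1.0, 0.0], [0.0, 0.0, -1.0]]
wrist_force: [-0.4, -0.3, -0.1]
gripper_width: 0.752
finger_force: 0.0
```

Request:
shift_gripper(rows=[[0,0,-0.0267,0],[0,0,-0.0667,0],[0,0,-0.12,0],[0,0,-0.1733,0],[0,0,-0.2267,0],[0,0,-0.28,0],[0,0,-0.3333,0],[0,0,-0.3333,0],[0,0,-0.3333,0]])

```text
time_s: 22.78
tool_pos: [0.4339, -0.3586, 0.2957]
tcp_rot: [[-1.0, 0.0, 0.005], [0.0, 1.0, -0.004], [-0.005, -0.004, -1.0]]
wrist_force: [-0.0, 0.4, -0.4]
gripper_width: 0.751
finger_force: 0.0
```

Request:
shift_gripper(rows=[[0.0267,0.04,0,0],[0.0533,0.08,0,0],[0.0667,0.12,0,0],[0.0667,0.1667,0,0],[0.0667,0.2133,0,0],[0.0667,0.2533,0,0],[0.0667,0.2933,0,0],[0.0667,0.3333,0,0],[0.0667,0.3333,0,0],[0.0667,0.3333,0,0],[0.0667,0.3333,0,0]])

```text
time_s: 23.7
tool_pos: [0.3823, -0.1077, 0.2917]
tcp_rot: [[-1.0, 0.0, -0.002], [0.0, 1.0, -0.001], [0.002, -0.001, -1.0]]
wrist_force: [0.5, -0.2, 0.7]
gripper_width: 0.748
finger_force: 0.0
```

```bash
python3 - <<'E'
from w import *
import cv2
p=env.read_camera("top")["pixels"];a=np.load("top7.npy")
cv2.imwrite("pics/t9.png",p[:,:,::-1])
d=np.abs(p.astype(int)-a).sum(2)
for n,(r0,r1,c0,c1) in dict(mat=(205,325,138,250),bin=(210,300,402,512),glue=(125,175,185,228),nailer=(95,195,415,510),moulding=(250,283,258,353),recess=(158,206,284,356)).items():
    m=d[r0:r1,c0:c1]>90;w=np.argwhere(m)
    print(n,m.sum(),(w.min(0)[::-1]+[c0,r0],w.max(0)[::-1]+[c0,r0]) if m.any() else "")
q=p[158:206,284:356].astype(int);print("orange in recess",((q[:,:,0]-q[:,:,2])>80).sum())
E
```

```text
mat 0 
bin 3496 (array([402, 210]), array([495, 299]))
glue 0 
nailer 5290 (array([415,  95]), array([509, 194]))
moulding 111 (array([344, 270]), array([352, 282]))
recess 432 (array([304, 171]), array([319, 201]))
orange in recess 0
```

The earlier picture had the arm over the nailer and the bin, so I'll compare those against the first top picture instead.

```bash
python3 - <<'E'
import cv2,numpy as np
p=cv2.imread("pics/t9.png").astype(int);a=cv2.imread("pics/top0.png").astype(int);d=np.abs(p-a).sum(2)
for n,(r0,r1,c0,c1) in dict(bin=(210,300,402,512),glue=(125,175,185,228),nailer=(95,195,415,510),moulding=(250,283,258,353)).items():
    m=(d[r0:r1,c0:c1]>60).astype("uint8");k,l,st,c=cv2.connectedComponentsWithStats(m)
    print(n,m.sum(),[(s+[c0,r0,0,0,0]).tolist() for s in st[1:] if s[4]>15])
print(p[235:275:8,425:490:8].tolist()[2])
E
```

```text
bin 3232 [[402, 233, 60, 67, 3232]]
glue 0 []
nailer 0 []
moulding 117 [[344, 269, 9, 14, 117]]
[[68, 84, 100], [58, 72, 85], [38, 49, 61], [58, 73, 86], [82, 139, 203], [110, 179, 208], [107, 175, 208], [107, 175, 208], [59, 99, 125]]
```

To row units: 0.15 m / 0.75 = 0.2, 0.12 m / 0.75 = 0.16.

Request:
shift_gripper(rows=[[0,0.0533,0,0],[0,0.1067,0,0],[0,0.16,0,0],[0,0.2,0,0],[0,0.2,0,0],[0,0.2,0,0]])

```text
time_s: 24.25
tool_pos: [0.3832, 0.043, 0.2923]
tcp_rot: [[-1.0, -0.002, -0.001], [-0.002, 1.0, -0.001], [0.001, -0.001, -1.0]]
wrist_force: [0.6, -0.9, 0.0]
gripper_width: 0.75
finger_force: 0.0
```

```bash
python3 - <<'E'
from w import *
import cv2
p=env.read_camera("top")["pixels"][:,:,::-1].astype(int);a=cv2.imread("pics/top0.png").astype(int);d=np.abs(p-a).sum(2)
m=(d[212:298,404:510]>45).astype("uint8");k,l,st,c=cv2.connectedComponentsWithStats(m)
for i in range(1,k):
    if st[i,4]>15: print(st[i]+[404,212,0,0,0],c[i]+[404,212],p[212:298,404:510][l==i].mean(0))
print(env.state()["wrist_force"])
E
```

```text
[442 233  20  32 552] [451.46376812 248.30797101] [ 75.80434783 129.85688406 178.44746377]
[ 0.15241432 -0.52108218  0.39940573]
```

The offcut shows as an orange blob of 20x32 px at (451,248), inside the bin. Handing in.

```bash
python3 -c "
from workcell import env;print(env.hand_in())"
```

```text
the job is handed in; nothing more can be done
None
```

The grille is flat and centred on the mat with its handle up, and the offcut is in the bin; I handed in at about 24 s, with the glue and nailer unmoved and no sign the moulding moved (the arm hid its end in the check picture).

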